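# Set a mould plate square in the stop corner

## Robot

A 6-joint arm with a two-finger parallel gripper is mounted at the origin on a cart in front of the work surface, level with it; the furniture and walls round the work are solid. World frame = base frame: x ahead of the robot, y to its left, z up, the work surface at z = 0. Lengths are in m, angles in degrees, forces in N, time in s.
With the tool pointing down it reaches from about 0.35 to 0.875 m from the base axis. Payload 4.2 kg.
Tool frame: the origin (TCP) lies on the mounting face of the last link; the fingertips stand 182 mm ahead of it and the grasp point (between the pads) lies 164 mm ahead of it (r.tcp_to_grasp is the distance from the TCP to the grasp point, in m); z points along the fingers, y is the line along which they close (so a half turn about z gives the same grasp; the last joint's range is limited). The gripper opens to 87 mm and grips with 3 to 60 N. Pads are 19 mm wide; open, the fingers measure 117 mm over their backs; the gripper's body (75 mm by 190 mm) begins 51 mm behind the grasp point.
Start: joints at [88.9, 22.042, 0.453, 0, -68.411, -14.817], TCP at [0.171, 0.601, 0.405] pointing down, gripper open.
Joint ranges: [-179.83, 179.83], [-69.29, 118.12], [-61.27, 80.66], [-181.25, 117.63], [-171.15, -9.14], [-177.46, 177.46]. Speed limits (degrees/s): [159.86, 159.86, 180, 180, 180, 180].

## Interface

Orientations are given as a 3x3 rotation matrix whose columns are the frame's x, y, z axes.
In Python, from station import sense, eyes, r gives the robot as it stands.
- The arm moves only by the tool jog_arm, never from a script. Its argument "increments" is a list of rows, each a list of 4 numbers: the shift along the tool's x, y, z normalised to -1 to 1, where 1 is 0.02 m, then the turn about the tool's z normalised to -1 to 1, where 1 is 0.08 rad. A call has 1 to 10 rows; each row shifts and turns the commanded pose from where the row before left it, along the tool's axes as they then stand; what a row does not reach is not made up. A row lasts 1/10 s, in which the tool goes at most 50 mm and 8.59 degrees, less where a joint would pass 70% of its speed; a pose out of reach is approached as far as the arm can. A call with a number of a shift or a turn outside -1 to 1 is refused whole. A call with a gripper value outside its range is refused whole. "grip" is the finger opening in mm, from 0 to 87, set as the call begins (left out, the last holds). The fingers move at their own pace and stop on an object; the grip force is fixed at half the most. Time passes only in rows, so rows that do not move let the fingers close. It gives the time, the measured TCP pose, the force, the opening and the grip force at its end, in the units of the state.
- sense(): the state, without advancing time (a new reading comes with each control period).
- eyes.capture(name): name is "scene" or "top" or "wrist"; returns the picture (420x560x3 uint8, blue, green, red); there is no depth.
- eyes.get_calibration(name): a dict with "camera_matrix" (3x3 intrinsics, pixels), "R" (3x3) and "t" (3): a world point X has camera coordinates R X + t; the wrist camera has in their place "T_tool_cam" (4x4, takes a point from camera to tool coordinates, whose origin is the TCP and whose axes are the flange's). Camera axes: x right, y down, z forward; pixel columns grow to the right and rows downward; lengths in m; the calibration is good to about 2 mm. A picture is of the moment at which its call begins: read the wrist's pose just before it. get_calibration takes no time and is no camera call.
- r.finish_job(): hands the job in; it is judged then, once.
Trained networks look in the newest picture that a camera, given by its name, has taken for a name from the list of things; names that differ only in an ending like _2 or _b are one class to them, and where a whole thing is asked for, a point or a joint stands for the part that bears it (a point fixed in the world has none). Each returns a list of dicts, best first, with "conf" (0 to 1); they miss things now and then, are a little off and sometimes report something else, mostly with a low value. They report only what shows in the picture. A call takes as long as a camera call.
- eyes.spot_in(camera, name): "centre" ([x, y, z] in m, in world coordinates, good to about 4 mm: the middle of the surface that is visible of it).
- eyes.outline_of(camera, name): "mask" (420x560 bool, what is visible of it).
The state is a dict: "time_s": time; "joints": joint angles; "joint_velocities": joint speeds; "effort": joint torques, N m; "tcp_pos": TCP position; "ee_rot": TCP orientation; "wrist_force": force on the tool from outside, world axes, zero at the start; "moment": the same for the moment, N m; "gripper_width": opening from 0.0 (shut) to 1.0 (fully open); "gripper_force": force on a finger pad.
Only numpy, scipy, OpenCV 4.12 (cv2) and the standard library are available. Lean on these libraries where they do the work, as an engineer would, in place of code of your own. Each camera call takes 0.05 s, during which the arm holds its last target. There are 200 camera calls.

## Task

Push the loose cast mould plate square into the stop corner: first press its long side home against the long fence bar, then slide it along that bar and press its end home against the short bar, each time with a firm but gentle push of about 25 N (never 50 N). Leave it flat on the table, flush with both bars without a gap, and leave the other things where they are.

Things in the scene. Friction and masses are not known exactly. Their poses are not given: they have to be found in the camera images.
- mould_plate: loose rectangular dark cast mould plate, 120 x 90 x 26 mm, about 0.45 kg, with two low round rings on its top; lies flat on the table, too wide to grip across. Origin: centre of its underside; x along its 120 mm length, y across its 90 mm width, z up. It starts with its x axis within about 23 degrees of the stop corner's x axis
- stop_corner: fixed L of two aluminium fence bars on the table, 18 mm thick, 30 mm high. Origin: inner corner of the L, on the table; z up. The long bar (150 mm) runs towards -x, inner face at y = 0; the short bar (115 mm) runs towards -y, inner face at x = 0. The plate is home, on the -x -y side, with its centre at x = -0.060, y = -0.045 and its axes parallel
- folding_bar: bystander: dark T-shaped folding bar, 55 x 100 x 55 mm high, stands near the front edge; origin under its centre
- twist_timer: bystander: white round kitchen timer, 67 mm diameter, 50 mm high, to the right of the work; origin under its centre
- spice_cup: bystander: pale green open cup, 71 mm diameter, 41 mm high, left of the mould iron; origin under its centre
- long_bar: the long fence bar of the stop corner, 150 mm; same origin and axes as stop_corner; the plate's long side goes flush against its inner face (y = 0)
- short_bar: the short fence bar of the stop corner, 115 mm; same origin and axes as stop_corner; the plate's short end goes flush against its inner face (x = 0)

How it is judged:
By the outcome, as a careful person would: the job done as asked, in the order asked, and still so for the second after the job is handed in, with the robot touching nothing.
It also fails if it takes over 61 s, if anything falls off the work surface, if the arm or the gripper's body presses on something with over 40 N, if the wrist force passes 120 N, or if a joint passes its speed limit or range.

## Working session

There is one attempt and no reset: what is moved stays moved. The work goes in short steps, Python scripts to look and compute and a tool call to move; the robot and the scene stay as the last step left them, time stands still between calls to the robot, and variables do not carry over. Pictures are saved under pics/ and viewed, at most 10 in all, crops included, and the job is handed in when it is done.

Besides the shell and the picture viewer there is one more tool, called after "Emit:" as name([rows], argument=value, ...), one row to a line, values as JSON. jog_arm: Moves the arm, as the interface text tells. Its arguments: {"type":"object","properties":{"increments":{"type":"array"},"grip":{"type":"number"}},"required":["increments"]}

```bash
mkdir -p pics; ls
python3 - <<'E'
from station import sense, eyes, r
import cv2, numpy as np
s=sense(); print(s['time_s'],s['tcp_pos'],s['ee_rot'],s['gripper_width'])
for c in ['top','scene']:
    cv2.imwrite(f'pics/{c}0.png',eyes.capture(c))
    k=eyes.get_calibration(c); print(c,np.round(k['camera_matrix'],1).tolist(),np.round(-k['R'].T@k['t'],3))
for n in ['mould_plate','stop_corner','long_bar','short_bar','folding_bar','twist_timer','spice_cup']:
    print(n,[(np.round(d['centre'],4).tolist(),round(d['conf'],2)) for d in eyes.spot_in('top',n)][:2])
for n in ['mould_plate','long_bar','short_bar']:
    for d in eyes.outline_of('top',n)[:1]:
        m=d['mask'].astype(np.uint8); print(n,d['conf'],m.sum(),cv2.minAreaRect(cv2.findNonZero(m)))
        cv2.imwrite(f'pics/m_{n}.png',m*255)
E
```

```text
pics
0.0 [0.17130166 0.60084301 0.40368974] [[ 9.61613229e-01 -2.74407982e-01 -5.06931893e-04]
 [-2.74408440e-01 -9.61611044e-01 -2.05119603e-03]
 [ 7.53932557e-05  2.11156362e-03 -9.99997768e-01]] 0.9979915754711729
top [[385.0, 0.0, 274.3], [0.0, 385.0, 211.4], [0.0, 0.0, 1.0]] [ 0.408 -0.015  1.288]
scene [[397.7, 0.0, 279.2], [0.0, 397.7, 207.7], [0.0, 0.0, 1.0]] [-0.011 -0.686  1.001]
mould_plate [([0.5578, -0.1314, 0.0277], 0.9)]
stop_corner [([0.6853, -0.0172, 0.0283], 0.73)]
long_bar [([0.6214, -0.004, 0.0289], 0.78)]
short_bar [([0.6976, -0.079, 0.0341], 0.54)]
folding_bar [([0.4048, 0.1368, 0.0138], 0.56)]
twist_timer [([0.4898, -0.414, 0.0315], 0.56)]
spice_cup [([0.5674, 0.4055, 0.0205], 0.73)]
mould_plate 0.24 343 ((401.5, 229.5), (19.0, 21.0), 90.0)
long_bar 0.69 245 ((276.7615051269531, 188.98092651367188), (5.422675132751465, 48.16612243652344), 4.573921203613281)
short_bar 0.6 229 ((298.45880126953125, 168.03529357910156), (33.28628158569336, 6.902685165405273), 4.39870548248291)
```

View pics/top0.png

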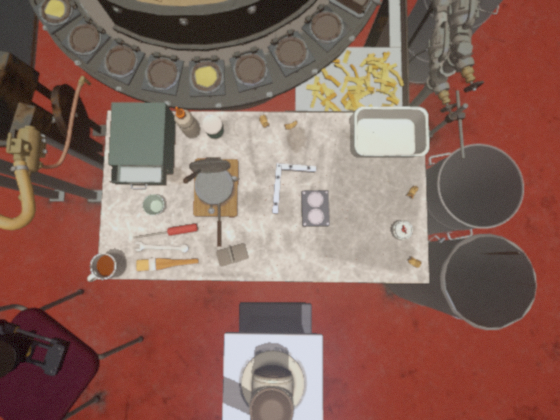

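View pics/scene0.png

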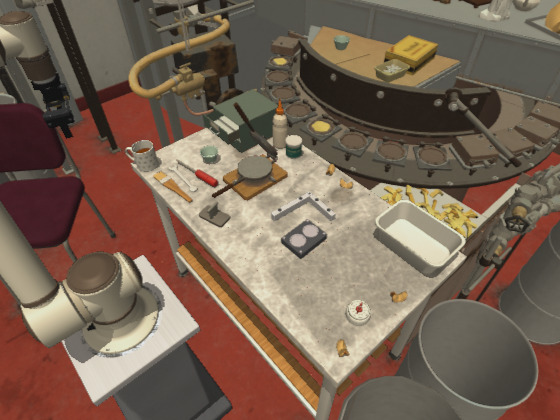

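The top view shows the plate at about (315,208). The L has its inner corner near (282,172), with the long bar running down and the short bar to the right, tilted about 4°. The area around the plate is clear. The networks' positions agree with the image, except the plate outline mask, which is actually the timer. I'll move the wrist camera over the work.

Emit:
jog_arm([
  [1,1,0,0],
  [1,1,0,0],
  [1,1,0,0],
  [1,1,0,0],
  [1,1,0,0],
  [1,1,0,0],
  [1,1,0,0],
  [1,1,0,0],
  [1,1,0,0],
  [1,1,0,0],
], grip=87)

```text
time_s: 1.6
tcp_pos: [0.3092, 0.3527, 0.405]
ee_rot: [[0.962, -0.274, 0.0], [-0.274, -0.962, 0.001], [0.0, -0.001, -1.0]]
wrist_force: [0.9, 0.5, -0.7]
gripper_width: 0.998
gripper_force: 0.0
```

Emit:
jog_arm([
  [1,1,0,0],
  [1,1,0,0],
  [1,1,0,0],
  [1,1,0,0],
  [1,1,0,0],
  [1,1,0,0],
  [1,1,0,0],
  [1,1,0,0],
  [1,1,0,0],
  [1,1,0,0],
])

```text
time_s: 2.6
tcp_pos: [0.4467, 0.1055, 0.405]
ee_rot: [[0.962, -0.274, 0.001], [-0.274, -0.962, 0.0], [0.001, -0.001, -1.0]]
wrist_force: [-0.5, 0.7, 0.6]
gripper_width: 1.0
gripper_force: 0.0
```

Emit:
jog_arm([
  [1,1,0,0],
  [1,1,0,0],
  [1,1,0,0],
  [1,1,0,0],
  [1,1,0,0],
  [1,1,0,0],
  [0,0,0,0],
])

```text
time_s: 3.3
tcp_pos: [0.5299, -0.0437, 0.4045]
ee_rot: [[0.961, -0.277, 0.0], [-0.277, -0.961, -0.001], [0.0, 0.0, -1.0]]
wrist_force: [-0.9, -0.1, -0.6]
gripper_width: 1.002
gripper_force: 0.0
```

Emit:
jog_arm([
  [0,0,0,1],
  [0,0,0,1],
  [0,0,0,1],
  [0,0,0,1],
  [0,0,0,1],
  [0,0,0,1],
  [0,0,0,1],
  [0,0,0,1],
  [0,0,0,1],
])

```text
time_s: 4.2
tcp_pos: [0.5285, -0.0411, 0.4049]
ee_rot: [[0.54, -0.842, 0.0], [-0.842, -0.54, 0.0], [-0.0, -0.0, -1.0]]
wrist_force: [0.5, -0.8, 0.0]
gripper_width: 0.997
gripper_force: 0.0
```

Emit:
jog_arm([
  [0,0,0,1],
  [0,0,0,1],
  [0,0,0,1],
  [0,0,0,1],
  [0,0,0,1],
  [0,0,0,1],
  [0,0,0,1],
  [0,0,0,1],
  [0,0,0,0],
  [0,0,0,0],
])

```text
time_s: 5.2
tcp_pos: [0.5286, -0.0413, 0.4049]
ee_rot: [[-0.065, -0.998, 0.0], [-0.998, 0.065, 0.0], [-0.0, -0.0, -1.0]]
wrist_force: [-0.2, -0.7, -0.9]
gripper_width: 1.003
gripper_force: 0.0
```

Run:
```python
from station import sense, eyes, r
import cv2, numpy as np
s=sense(); print(s['time_s'],s['tcp_pos'],s['ee_rot'],s['joints'],s['wrist_force'])
cv2.imwrite('pics/w1.png',eyes.capture('wrist'))
k=eyes.get_calibration('wrist'); print(k)
for n in ['mould_plate','long_bar','short_bar']:
    for d in eyes.outline_of('wrist',n)[:1]:
        m=d['mask'].astype(np.uint8); print(n,d['conf'],m.sum(),cv2.minAreaRect(cv2.findNonZero(m)))
```

```text
5.2 [ 0.52860841 -0.04128477  0.40489414] [[-6.48670606e-02 -9.97893881e-01  2.58005916e-04]
 [-9.97893895e-01  6.48671085e-02  1.81688679e-04]
 [-1.98042119e-04 -2.45676918e-04 -9.99999950e-01]] [ 1.30733771e+01  1.28011067e+01 -1.28035011e+01 -7.53751696e-03
 -6.43786382e+01 -1.67893403e+01] [-0.23496571 -0.67262434 -0.91434182]
{'camera_matrix': array([[298.49296857,   0.        , 278.62959087],
       [  0.        , 298.49296857, 213.69087726],
       [  0.        ,   0.        ,   1.        ]]), 'T_tool_cam': array([[ 1.65112935e-04, -9.55890162e-01, -2.93724312e-01,
         8.18682632e-02],
       [ 9.99999791e-01,  3.41655853e-04, -5.49741924e-04,
         4.71338482e-04],
       [ 6.25845527e-04, -2.93724160e-01,  9.55890018e-01,
         1.98391424e-02],
       [ 0.00000000e+00,  0.00000000e+00,  0.00000000e+00,
         1.00000000e+00]])}
mould_plate 0.95 8676 ((244.1994171142578, 111.06929779052734), (83.84223175048828, 107.66596984863281), 84.14398956298828)
long_bar 0.85 2388 ((202.49996948242188, 220.0), (132.99996948242188, 17.999996185302734), 0.0)
short_bar 0.83 2321 ((139.9497833251953, 166.8733673095703), (97.80113983154297, 25.04502296447754), 82.40535736083984)
```

View pics/w1.png

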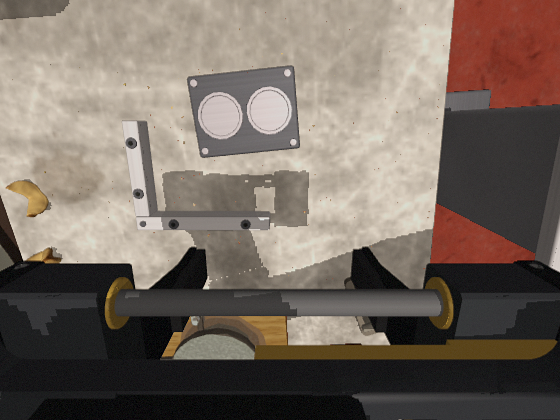

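The wrist view is clear. The plate spans roughly (188-300, 66-157), the long bar runs along row ~220 from column 136 to 270, and the short bar along column ~132 from row 121 to 228. Next I'll convert these to world coordinates.

```bash
cat > h.py <<'E'
from station import sense, eyes, r
import cv2, numpy as np
def proj(px,z,s):
    k=eyes.get_calibration('wrist'); T=np.eye(4); T[:3,:3]=s['ee_rot']; T[:3,3]=s['tcp_pos']; T=T@k['T_tool_cam']
    px=np.asarray(px,float).reshape(-1,2); d=np.c_[px,np.ones(len(px))]@np.linalg.inv(k['camera_matrix']).T@T[:3,:3].T
    return (T[:3,3]+d*((z-T[2,3])/d[:,2])[:,None])[:,:2]
def look(name):
    s=sense(); im=eyes.capture('wrist'); cv2.imwrite(f'pics/{name}.png',im); print('t',s['time_s'],s['tcp_pos'].round(4))
    for n,z in [('mould_plate',.026),('long_bar',.03),('short_bar',.03)]:
        for d in eyes.outline_of('wrist',n)[:1]:
            m=d['mask'].astype(np.uint8); P=proj(cv2.findNonZero(m),z,s).astype(np.float32)
            R=cv2.minAreaRect(P*1000); print(n,round(d['conf'],2),np.round(R[0],1),np.round(R[1],1),round(R[2],2),cv2.boxPoints(R).round(1).tolist())
    return s,im
E
python3 - <<'E'
from h import *
s,im=look('w2')
# bar edges: print grey profile across long bar and short bar, refined corners
g=cv2.cvtColor(im,6)
for c in (165,210,255): print('col',c,g[204:236,c].tolist())
for q in (145,180,205): print('row',q,g[q,116:166].tolist())
big=cv2.resize(im[50:240,110:310],None,fx=3.1,fy=3.1,interpolation=cv2.INTER_CUBIC); cv2.imwrite('pics/w2c.png',big)
E
```

```text
t 5.4 [ 0.5288 -0.0415  0.4048]
mould_plate 0.93 [ 561.2 -135.4] [119.3  89.8] 2.02 [[500.0, -92.5999984741211], [503.20001220703125, -182.39999389648438], [622.4000244140625, -178.1999969482422], [619.2000122070312, -88.4000015258789]]
long_bar 0.9 [626.  -12.3] [ 26.4 166.9] 86.23 [[541.9000244140625, -19.899999618530273], [708.4000244140625, -30.899999618530273], [710.0999755859375, -4.599999904632568], [543.5999755859375, 6.400000095367432]]
short_bar 0.71 [690.5 -79.3] [111.9  29.7] 86.22 [[671.9000244140625, -134.10000610351562], [701.5999755859375, -136.0], [709.0, -24.399999618530273], [679.2999877929688, -22.5]]
col 165 [187, 187, 136, 116, 116, 116, 120, 94, 92, 93, 94, 95, 93, 114, 128, 130, 131, 132, 132, 132, 130, 132, 131, 133, 132, 133, 122, 169, 173, 173, 175, 171]
col 210 [122, 121, 126, 126, 123, 125, 124, 96, 93, 94, 93, 93, 92, 114, 127, 132, 132, 132, 131, 133, 133, 133, 134, 133, 133, 137, 113, 112, 115, 117, 119, 119]
col 255 [97, 99, 103, 101, 100, 160, 166, 110, 92, 94, 94, 94, 92, 115, 131, 135, 135, 135, 132, 134, 136, 133, 133, 132, 128, 215, 183, 185, 189, 190, 190, 192]
row 145 [181, 180, 183, 187, 190, 190, 193, 194, 197, 187, 106, 87, 91, 57, 40, 37, 58, 95, 96, 88, 41, 214, 213, 197, 121, 98, 100, 97, 98, 96, 95, 94, 92, 87, 185, 187, 180, 178, 172, 171, 170, 171, 174, 180, 179, 176, 176, 174, 170, 168]
row 180 [174, 173, 172, 173, 174, 178, 177, 178, 181, 182, 184, 185, 185, 183, 176, 209, 210, 207, 205, 207, 211, 211, 211, 212, 211, 208, 210, 205, 180, 106, 95, 78, 98, 98, 98, 94, 96, 88, 151, 192, 194, 196, 198, 195, 194, 194, 201, 136, 118, 121]
row 205 [210, 206, 204, 202, 201, 200, 201, 201, 200, 200, 201, 203, 203, 199, 196, 191, 191, 185, 189, 207, 208, 205, 204, 206, 208, 206, 207, 209, 206, 207, 207, 196, 117, 96, 79, 94, 100, 97, 95, 95, 89, 133, 168, 170, 171, 175, 178, 180, 182, 187]
```

View pics/w2c.png

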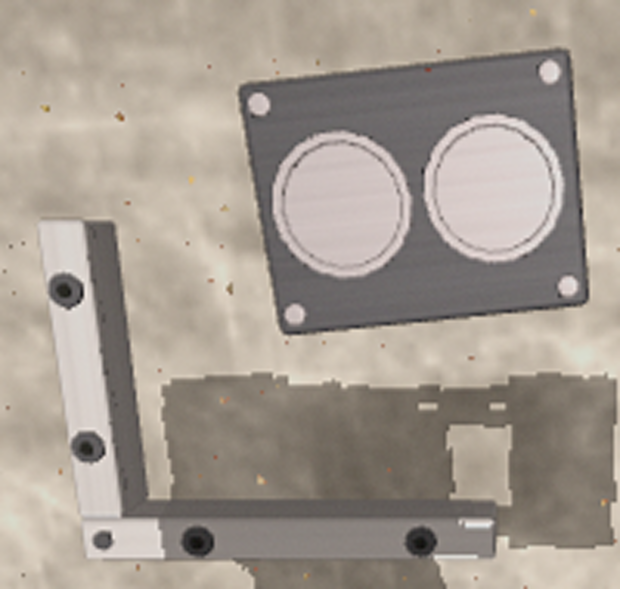

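Run:
```python
from h import *
s=sense(); R=s['ee_rot']; t=s['tcp_pos']
def tool(px,z): return np.round((np.c_[proj(px,z,s),np.zeros(len(px))]-[t[0],t[1],0])@R[:,:2]*1000,1).tolist()
print('long top',tool([(165,217),(210,217),(255,217)],.03))
print('long bot',tool([(165,210.6),(210,210.6),(255,210.6)],0))
print('short top',tool([(140,145),(144.7,180),(148,205)],.03))
print('short bot',tool([(149.8,145),(154,180),(157,205)],0))
# plate corners in crop px -> image (top face)
c=np.array([(238,86),(569,48),(589,302),(284,335)])/3.1+[110,50]
print('plate',tool(c,.026)); print(proj(c,.026,s).round(4).tolist())
print(r.tcp_to_grasp)
```

```text
long top [[-31.6, -141.6], [-31.5, -85.4], [-31.5, -29.2]]
long bot [[-32.1, -152.6], [-32.1, -92.1], [-32.1, -31.5]]
short top [[56.3, -160.8], [15.1, -160.8], [-16.0, -160.8]]
short bot [[54.1, -162.1], [9.5, -162.3], [-24.3, -162.4]]
plate [[128.5, -101.1], [140.8, 16.5], [53.2, 25.4], [40.8, -91.4]]
[[0.6212, -0.1766], [0.5029, -0.181], [0.4999, -0.0931], [0.6173, -0.0885]]
0.1635
```

The plate is about 92 mm from the fence and turned 5.7° relative to it, and the tool is already parallel to the stop corner. I'll go behind the plate's far long side and descend.

Emit:
jog_arm([
  [0.9,-0.19,0,0],
  [0.9,-0.19,0,0],
  [0.9,-0.19,0,0],
  [0.9,-0.19,0,0],
  [0.9,-0.19,0,0],
  [0.9,-0.19,0,0],
  [0.9,-0.19,0,0],
  [0.9,-0.19,0,0],
  [0.9,-0.19,0,0],
  [0.9,-0.19,0,0],
], grip=70)

```text
time_s: 6.6
tcp_pos: [0.5548, -0.2246, 0.4047]
ee_rot: [[-0.067, -0.998, -0.0], [-0.998, 0.067, -0.0], [0.0, 0.0, -1.0]]
wrist_force: [0.2, -0.3, -0.3]
gripper_width: 0.8
gripper_force: 0.0
```

Emit:
jog_arm([
  [0,0,1,0],
  [0,0,1,0],
  [0,0,1,0],
  [0,0,1,0],
  [0,0,1,0],
  [0,0,1,0],
  [0,0,1,0],
  [0,0,1,0],
  [0,0,1,0],
])

```text
time_s: 7.5
tcp_pos: [0.5548, -0.2239, 0.2239]
ee_rot: [[-0.067, -0.998, 0.0], [-0.998, 0.067, -0.0], [0.0, -0.0, -1.0]]
wrist_force: [0.6, 0.5, -0.1]
gripper_width: 0.807
gripper_force: 0.0
```

Emit:
jog_arm([
  [0,0,0.6,0],
  [0,0,0.6,0],
  [0,0,0.4,0],
  [0,0,0.2,0],
  [0,0,0,0],
  [0,0,0,0],
])

```text
time_s: 8.1
tcp_pos: [0.555, -0.2239, 0.1893]
ee_rot: [[-0.067, -0.998, 0.001], [-0.998, 0.067, -0.0], [0.0, -0.001, -1.0]]
wrist_force: [0.3, 0.6, 0.1]
gripper_width: 0.803
gripper_force: 0.0
```

Emit:
jog_arm([
  [-0.4,0,0,0],
  [-0.4,0,0,0],
  [-0.25,0,0,0],
  [-0.25,0,0,0],
  [-0.25,0,0,0],
  [-0.25,0,0,0],
  [-0.25,0,0,0],
  [-0.25,0,0,0],
  [-0.25,0,0,0],
  [-0.25,0,0,0],
])

```text
time_s: 9.1
tcp_pos: [0.5586, -0.1675, 0.1887]
ee_rot: [[-0.067, -0.998, 0.001], [-0.998, 0.067, 0.0], [-0.0, -0.001, -1.0]]
wrist_force: [-0.7, -2.2, -0.5]
gripper_width: 0.802
gripper_force: 1.2
```

Emit:
jog_arm([
  [-0.2,0,0,0],
  [-0.2,0,0,0],
  [-0.2,0,0,0],
  [-0.2,0,0,0],
  [-0.2,0,0,0],
  [-0.2,0,0,0],
  [-0.2,0,0,0],
  [-0.2,0,0,0],
])

```text
time_s: 9.9
tcp_pos: [0.5606, -0.1356, 0.1887]
ee_rot: [[-0.067, -0.998, -0.0], [-0.998, 0.067, 0.0], [-0.0, 0.0, -1.0]]
wrist_force: [-0.0, -1.2, -1.3]
gripper_width: 0.805
gripper_force: 1.2
```

Run:
```python
from h import *
s,im=look('w3')
print(s['ee_rot'].round(4).tolist(), s['wrist_force'],s['moment'])
```

```text
t 9.9 [ 0.5606 -0.1356  0.1887]
mould_plate 0.59 [ 566.1 -114.8] [108.9  52.4] 2.16 [[510.70001220703125, -90.69999694824219], [512.7000122070312, -143.0], [621.5, -138.89999389648438], [619.5, -86.5999984741211]]
[[-0.067, -0.9978, -0.0001], [-0.9978, 0.067, 0.0], [-0.0, 0.0001, -1.0]] [-0.01874386 -1.19754874 -1.32275457] [-0.59013802 -0.03006634 -0.02107299]
```

View pics/w3.png

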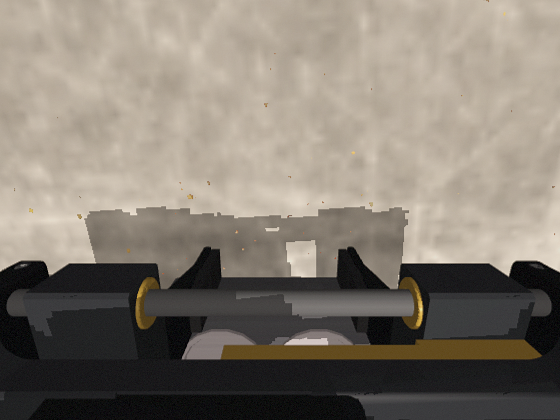

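The wrist view shows the plate against both fingers (rings at about (215,345) and (320,345)). The sliding drag is only 1-2 N. I'll approach the fence carefully.

Emit:
jog_arm([
  [-0.2,0,0,0],
  [-0.2,0,0,0],
  [-0.2,0,0,0],
  [-0.1,0,0,0],
  [-0.1,0,0,0],
  [0,0,0,0],
])

```text
time_s: 10.7
tcp_pos: [0.5617, -0.1197, 0.1888]
ee_rot: [[-0.067, -0.998, 0.0], [-0.998, 0.067, 0.0], [-0.0, -0.0, -1.0]]
wrist_force: [-0.4, -0.3, 0.3]
gripper_width: 0.806
gripper_force: 0.4
```

Emit:
jog_arm([
  [-0.05,0,0,0],
  [-0.05,0,0,0],
  [0,0,0,0],
])

```text
time_s: 11.0
tcp_pos: [0.5618, -0.118, 0.1888]
ee_rot: [[-0.067, -0.998, -0.0], [-0.998, 0.067, -0.0], [0.0, 0.0, -1.0]]
wrist_force: [-0.7, -1.1, 1.1]
gripper_width: 0.803
gripper_force: 1.2
```

Emit:
jog_arm([
  [-0.05,0,0,0],
  [-0.05,0,0,0],
  [0,0,0,0],
])

```text
time_s: 11.3
tcp_pos: [0.5619, -0.116, 0.1888]
ee_rot: [[-0.067, -0.998, 0.0], [-0.998, 0.067, -0.0], [0.0, -0.0, -1.0]]
wrist_force: [0.9, -3.2, 1.3]
gripper_width: 0.806
gripper_force: 1.4
```

Emit:
jog_arm([
  [-0.05,0,0,0],
  [-0.05,0,0,0],
  [0,0,0,0],
])

```text
time_s: 11.6
tcp_pos: [0.5621, -0.1139, 0.1888]
ee_rot: [[-0.067, -0.998, 0.0], [-0.998, 0.067, 0.0], [-0.0, -0.0, -1.0]]
wrist_force: [-0.3, -2.4, 1.2]
gripper_width: 0.8
gripper_force: 1.4
```

Emit:
jog_arm([
  [-0.03,0,0,0],
  [-0.02,0,0,0],
  [0,0,0,0],
])

```text
time_s: 11.9
tcp_pos: [0.5622, -0.113, 0.1888]
ee_rot: [[-0.067, -0.998, 0.0], [-0.998, 0.067, 0.0], [-0.0, -0.0, -1.0]]
wrist_force: [0.3, -2.8, 1.0]
gripper_width: 0.804
gripper_force: 1.5
```

Emit:
jog_arm([
  [-0.03,0,0,0],
  [-0.02,0,0,0],
  [0,0,0,0],
])

```text
time_s: 12.2
tcp_pos: [0.5622, -0.1122, 0.1888]
ee_rot: [[-0.067, -0.998, -0.0], [-0.998, 0.067, -0.0], [0.0, 0.0, -1.0]]
wrist_force: [-0.5, -4.7, 1.4]
gripper_width: 0.805
gripper_force: 2.4
```

Emit:
jog_arm([
  [-0.03,0,0,0],
  [-0.02,0,0,0],
  [0,0,0,0],
])

```text
time_s: 12.5
tcp_pos: [0.5622, -0.1119, 0.1888]
ee_rot: [[-0.067, -0.998, -0.0], [-0.998, 0.067, -0.001], [0.001, 0.0, -1.0]]
wrist_force: [0.5, -8.7, 1.2]
gripper_width: 0.801
gripper_force: 4.4
```

Emit:
jog_arm([
  [-0.03,0,0,0],
  [0,0,0,0],
])

```text
time_s: 12.7
tcp_pos: [0.5623, -0.1118, 0.1888]
ee_rot: [[-0.067, -0.998, -0.0], [-0.998, 0.067, -0.002], [0.002, 0.0, -1.0]]
wrist_force: [1.2, -11.2, 0.4]
gripper_width: 0.804
gripper_force: 5.7
```

Emit:
jog_arm([
  [-0.03,0,0,0],
  [0,0,0,0],
])

```text
time_s: 12.9
tcp_pos: [0.5623, -0.1117, 0.1888]
ee_rot: [[-0.067, -0.998, -0.001], [-0.998, 0.067, -0.002], [0.002, 0.0, -1.0]]
wrist_force: [0.4, -14.3, -0.4]
gripper_width: 0.809
gripper_force: 6.9
```

Emit:
jog_arm([
  [-0.05,0,0,0],
  [-0.03,0,0,0],
  [0,0,0,0],
])

```text
time_s: 13.2
tcp_pos: [0.5623, -0.1113, 0.1888]
ee_rot: [[-0.067, -0.998, -0.001], [-0.998, 0.067, -0.004], [0.004, 0.001, -1.0]]
wrist_force: [1.1, -20.7, -0.5]
gripper_width: 0.803
gripper_force: 10.2
```

Run:
```python
from station import sense
s=sense(); print(s['wrist_force'],s['moment'],s['ee_rot'].round(4).tolist(),s['tcp_pos'])
```

```text
[  1.09517583 -20.71665534  -0.51148454] [-5.94789642 -0.44046349 -0.08092158] [[-0.0673, -0.9977, -0.001], [-0.9977, 0.0673, -0.0037], [0.0037, 0.0007, -1.0]] [ 0.56231356 -0.11132416  0.18883751]
```

Emit:
jog_arm([
  [-0.05,0,0,0],
  [0,0,0,0],
  [0,0,0,0],
  [0,0,0,0],
])

```text
time_s: 13.6
tcp_pos: [0.5624, -0.1111, 0.1888]
ee_rot: [[-0.067, -0.998, -0.001], [-0.998, 0.067, -0.005], [0.005, 0.001, -1.0]]
wrist_force: [0.2, -24.8, -1.1]
gripper_width: 0.808
gripper_force: 12.1
```

The first press reached 24.8 N. Now I'll back off, lift and check.

Emit:
jog_arm([
  [0.2,0,0,0],
  [0.8,0,0,0],
  [1,0,0,0],
  [0,0,-1,0],
  [0,0,-1,0],
  [0,0,-1,0],
  [0,0,-1,0],
  [0,0,-1,0],
  [0,0,-1,0],
  [0,0,-1,0],
])

```text
time_s: 14.6
tcp_pos: [0.5597, -0.1469, 0.3294]
ee_rot: [[-0.067, -0.998, 0.0], [-0.998, 0.067, 0.001], [-0.001, 0.0, -1.0]]
wrist_force: [0.5, 0.7, -0.7]
gripper_width: 0.809
gripper_force: 0.0
```

Emit:
jog_arm([
  [-0.6,0.2,-1,0],
  [-0.6,0.2,-1,0],
  [-0.6,0.2,-1,0],
  [-0.6,0.2,0,0],
  [-0.6,0.2,0,0],
  [-0.6,0.2,0,0],
  [-0.6,0.2,0,0],
  [-0.6,0.2,0,0],
  [-0.5,0.2,0,0],
  [0,0,0,0],
])

```text
time_s: 15.6
tcp_pos: [0.5307, -0.0378, 0.3886]
ee_rot: [[-0.065, -0.998, -0.0], [-0.998, 0.065, 0.0], [-0.0, 0.0, -1.0]]
wrist_force: [0.2, 0.9, 1.0]
gripper_width: 0.808
gripper_force: 0.0
```

Run:
```python
from h import *
s,im=look('w4')
cv2.imwrite('pics/w4c.png',cv2.resize(im[80:260,80:340],None,fx=3,fy=3,interpolation=cv2.INTER_CUBIC))
print(s['ee_rot'].round(4).tolist())
```

```text
t 15.6 [ 0.5307 -0.0378  0.3886]
mould_plate 0.71 [570.5 -58.4] [ 91.4 119.5] 86.27 [[507.8999938964844, -100.0999984741211], [627.0999755859375, -107.9000015258789], [633.0, -16.700000762939453], [513.7999877929688, -9.0]]
long_bar 0.9 [626.  -11.8] [ 24.  167.1] 86.28 [[541.7999877929688, -18.299999237060547], [708.5999755859375, -29.200000762939453], [710.0999755859375, -5.199999809265137], [543.4000244140625, 5.599999904632568]]
short_bar 0.73 [690.5 -78.6] [113.5  30.3] 85.93 [[671.2999877929688, -134.10000610351562], [701.5999755859375, -136.3000030517578], [709.5999755859375, -23.0], [679.4000244140625, -20.899999618530273]]
[[-0.0652, -0.9979, -0.0004], [-0.9979, 0.0652, 0.0001], [-0.0, 0.0004, -1.0]]
```

View pics/w4c.png

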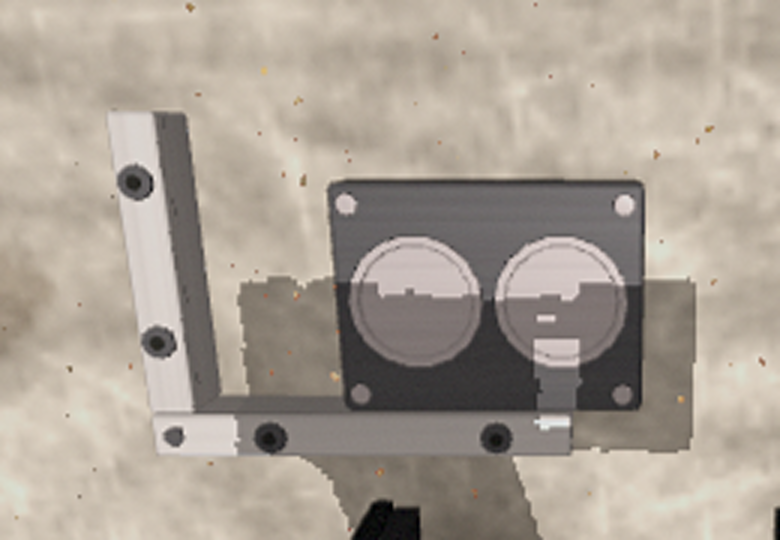

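The plate is flush along the long bar (bottom edge on the bar at crop row ~408, yaw equal to the bar's). The gap to the short bar is about 59 mm. I'll turn 90° and go behind the free end.

Emit:
jog_arm([
  [0.2,0.8,0,0],
  [0.2,0.8,0,0],
  [0.2,0.8,0,0],
  [0.25,0.85,0,0],
  [0,0,0,-1],
  [0,0,0,-1],
  [0,0,0,-1],
  [0,0,0,-1],
  [0,0,0,-1],
  [0,0,0,-1],
], grip=45)

```text
time_s: 16.8
tcp_pos: [0.4651, -0.0521, 0.3888]
ee_rot: [[0.403, -0.915, 0.0], [-0.915, -0.403, -0.0], [0.0, -0.0, -1.0]]
wrist_force: [-0.2, 0.1, 0.3]
gripper_width: 0.518
gripper_force: 0.0
```

Emit:
jog_arm([
  [0,0,0,-1],
  [0,0,0,-1],
  [0,0,0,-1],
  [0,0,0,-1],
  [0,0,0,-1],
  [0,0,0,-1],
  [0,0,0,-1],
  [0,0,0,-1],
  [0,0,0,-1],
  [0,0,0,-1],
])

```text
time_s: 17.8
tcp_pos: [0.4651, -0.0521, 0.3888]
ee_rot: [[0.937, -0.348, 0.0], [-0.348, -0.937, -0.0], [0.0, -0.0, -1.0]]
wrist_force: [-0.5, -0.5, -0.2]
gripper_width: 0.515
gripper_force: 0.0
```

Emit:
jog_arm([
  [0,0,0,-1],
  [0,0,0,-1],
  [0,0,0,-1],
  [0,0,0,-0.635],
  [0,0,0,0],
  [0,0,0,0],
])

```text
time_s: 18.4
tcp_pos: [0.4651, -0.0519, 0.3888]
ee_rot: [[0.998, -0.069, 0.0], [-0.069, -0.998, -0.0], [0.0, 0.0, -1.0]]
wrist_force: [0.1, -0.4, -0.3]
gripper_width: 0.514
gripper_force: 0.0
```

Run:
```python
from station import sense
import numpy as np
s=sense(); R=s['ee_rot']; print(s['tcp_pos'],R.round(4).tolist(),s['joints'].round(1),s['gripper_width'])
print('yaw x',np.degrees(np.arctan2(R[1,0],R[0,0])))
d=s['tcp_pos'][:2]-[.6919,-.0201]; print('stop',d@[.9979,-.0649],d@[.0649,.9979])
```

```text
[ 0.46507159 -0.05190305  0.38875279] [[0.9976, -0.0687, 0.0], [-0.0687, -0.9976, -0.0], [0.0, 0.0, -1.0]] [ 13.6   7.4 -22.1   0.  -60.5  72.5] 0.5142899934422894
yaw x -3.9417381646309746
stop -0.22428804884044143 -0.04645743014773702
```

Emit:
jog_arm([
  [0,0,1,-0.045],
  [0,0,1,0],
  [0,0,1,0],
  [0,0,1,0],
  [0,0,1,0],
  [0,0,1,0],
  [0,0,1,0],
  [0,0,1,0],
  [0,0,1,0],
  [0,0,0.5,0],
])

```text
time_s: 19.4
tcp_pos: [0.4647, -0.0518, 0.1973]
ee_rot: [[0.998, -0.065, -0.002], [-0.065, -0.998, -0.001], [-0.002, 0.001, -1.0]]
wrist_force: [-1.3, -0.5, -0.2]
gripper_width: 0.516
gripper_force: 0.0
```

Emit:
jog_arm([
  [0,0,0.3,0],
  [0,0,0.2,0],
  [0,0,0,0],
  [0,0,0,0],
])

```text
time_s: 19.8
tcp_pos: [0.4653, -0.0515, 0.1893]
ee_rot: [[0.998, -0.063, 0.001], [-0.063, -0.998, 0.0], [0.001, -0.0, -1.0]]
wrist_force: [0.1, -0.1, 0.1]
gripper_width: 0.514
gripper_force: 0.0
```

Emit:
jog_arm([
  [0.4,0,0,0],
  [0.4,0,0,0],
  [0.4,0,0,0],
  [0.25,0,0,0],
  [0.25,0,0,0],
  [0.2,0,0,0],
  [0.2,0,0,0],
  [0.2,0,0,0],
  [0.2,0,0,0],
  [0,0,0,0],
])

```text
time_s: 20.8
tcp_pos: [0.5152, -0.0549, 0.1884]
ee_rot: [[0.998, -0.064, -0.0], [-0.064, -0.998, -0.0], [-0.0, 0.0, -1.0]]
wrist_force: [-1.6, -1.4, -0.4]
gripper_width: 0.517
gripper_force: 0.7
```

Emit:
jog_arm([
  [0.2,0,0,0],
  [0.2,0,0,0],
  [0.2,0,0,0],
  [0.2,0,0,0],
  [0.2,0,0,0],
  [0.2,0,0,0],
  [0.2,0,0,0],
  [0.2,0,0,0],
  [0.15,0,0,0],
  [0,0,0,0],
])

```text
time_s: 21.8
tcp_pos: [0.5505, -0.0569, 0.1889]
ee_rot: [[0.998, -0.063, 0.001], [-0.063, -0.998, 0.0], [0.001, -0.0, -1.0]]
wrist_force: [-0.4, 0.3, -1.0]
gripper_width: 0.517
gripper_force: 0.6
```

Emit:
jog_arm([
  [0.05,0,0,0],
  [0.05,0,0,0],
  [0.05,0,0,0],
  [0,0,0,0],
])

```text
time_s: 22.2
tcp_pos: [0.5526, -0.0572, 0.1889]
ee_rot: [[0.998, -0.063, -0.001], [-0.063, -0.998, -0.0], [-0.001, 0.0, -1.0]]
wrist_force: [-3.4, 0.4, 1.9]
gripper_width: 0.516
gripper_force: 2.0
```

Emit:
jog_arm([
  [0.05,0,0,0],
  [0.05,0,0,0],
  [0,0,0,0],
])

```text
time_s: 22.5
tcp_pos: [0.5547, -0.0574, 0.1889]
ee_rot: [[0.998, -0.063, -0.0], [-0.063, -0.998, -0.0], [-0.0, 0.0, -1.0]]
wrist_force: [-5.2, -0.6, 3.1]
gripper_width: 0.514
gripper_force: 2.3
```

Emit:
jog_arm([
  [0.05,0,0,0],
  [0.05,0,0,0],
  [0,0,0,0],
])

```text
time_s: 22.8
tcp_pos: [0.5567, -0.0575, 0.1889]
ee_rot: [[0.998, -0.063, -0.001], [-0.063, -0.998, -0.0], [-0.001, 0.0, -1.0]]
wrist_force: [-5.3, -0.9, 4.4]
gripper_width: 0.518
gripper_force: 2.5
```

Emit:
jog_arm([
  [0.05,0,0,0],
  [0.05,0,0,0],
  [0,0,0,0],
])

```text
time_s: 23.1
tcp_pos: [0.5585, -0.0576, 0.1889]
ee_rot: [[0.998, -0.063, -0.001], [-0.063, -0.998, -0.0], [-0.001, 0.0, -1.0]]
wrist_force: [-7.2, -0.2, 5.0]
gripper_width: 0.515
gripper_force: 2.8
```

Emit:
jog_arm([
  [0.05,0,0,0],
  [0,0,0,0],
])

```text
time_s: 23.3
tcp_pos: [0.5589, -0.0576, 0.1888]
ee_rot: [[0.998, -0.064, -0.003], [-0.064, -0.998, -0.0], [-0.003, 0.0, -1.0]]
wrist_force: [-7.8, 1.0, 6.2]
gripper_width: 0.519
gripper_force: 3.8
```

Emit:
jog_arm([
  [0.05,0,0,0],
  [0,0,0,0],
])

```text
time_s: 23.5
tcp_pos: [0.5593, -0.0577, 0.1887]
ee_rot: [[0.998, -0.064, -0.005], [-0.064, -0.998, -0.0], [-0.005, 0.001, -1.0]]
wrist_force: [-9.9, 2.1, 7.3]
gripper_width: 0.52
gripper_force: 4.7
```

Emit:
jog_arm([
  [0.05,0,0,0],
  [0.05,0,0,0],
  [0,0,0,0],
])

```text
time_s: 23.8
tcp_pos: [0.56, -0.0578, 0.1884]
ee_rot: [[0.998, -0.064, -0.009], [-0.064, -0.998, -0.0], [-0.009, 0.001, -1.0]]
wrist_force: [-12.9, 2.1, 10.1]
gripper_width: 0.521
gripper_force: 6.4
```

Emit:
jog_arm([
  [0.05,0,0,0],
  [0.05,0,0,0],
  [0,0,0,0],
])

```text
time_s: 24.1
tcp_pos: [0.5608, -0.0579, 0.1882]
ee_rot: [[0.998, -0.064, -0.014], [-0.064, -0.998, -0.001], [-0.014, 0.001, -1.0]]
wrist_force: [-15.8, 3.8, 12.3]
gripper_width: 0.519
gripper_force: 8.2
```

Emit:
jog_arm([
  [0.05,0,-0.03,0],
  [0.05,0,-0.03,0],
  [0.05,0,-0.02,0],
  [0,0,0,0],
])

```text
time_s: 24.5
tcp_pos: [0.5619, -0.058, 0.1883]
ee_rot: [[0.998, -0.065, -0.02], [-0.065, -0.998, -0.0], [-0.02, 0.002, -1.0]]
wrist_force: [-18.6, 5.6, 9.0]
gripper_width: 0.517
gripper_force: 9.6
```

Emit:
jog_arm([
  [0.05,-0.04,-0.02,0],
  [0.05,-0.04,-0.02,0],
  [0.05,-0.02,-0.02,0],
  [0,0,0,0],
])

```text
time_s: 24.9
tcp_pos: [0.5632, -0.0573, 0.1883]
ee_rot: [[0.997, -0.067, -0.027], [-0.067, -0.998, -0.002], [-0.027, 0.003, -1.0]]
wrist_force: [-21.2, 1.7, 7.2]
gripper_width: 0.515
gripper_force: 10.7
```

Emit:
jog_arm([
  [0.05,-0.02,-0.02,0],
  [0.05,-0.02,-0.02,0],
  [0.05,0,-0.01,0],
  [0.05,0,0,0],
  [0,0,0,0],
  [0,0,0,0],
  [0,0,0,0],
])

```text
time_s: 25.6
tcp_pos: [0.5647, -0.0571, 0.1884]
ee_rot: [[0.997, -0.068, -0.035], [-0.068, -0.998, -0.002], [-0.035, 0.005, -0.999]]
wrist_force: [-27.5, 1.7, 11.5]
gripper_width: 0.521
gripper_force: 13.4
```

The second press reached 27 N. Retreating and checking.

Emit:
jog_arm([
  [-0.3,0,0,0],
  [-0.5,0,0,0],
  [-0.8,0,0,0],
  [-0.8,0,0,0],
  [0,0,-1,0],
  [0,0,-1,0],
  [0,0,-1,0],
  [0,0,-1,0],
  [0,0,-1,0],
  [0,0,-1,0],
])

```text
time_s: 26.6
tcp_pos: [0.5287, -0.0522, 0.3147]
ee_rot: [[0.998, -0.062, 0.008], [-0.062, -0.998, 0.001], [0.008, -0.001, -1.0]]
wrist_force: [0.7, -0.4, -0.4]
gripper_width: 0.515
gripper_force: 0.0
```

Emit:
jog_arm([
  [0,0,-0.8,0],
  [0,0,0,0],
  [0,0,0,0],
])

```text
time_s: 26.9
tcp_pos: [0.5277, -0.0524, 0.3289]
ee_rot: [[0.998, -0.063, 0.004], [-0.063, -0.998, 0.001], [0.004, -0.001, -1.0]]
wrist_force: [-0.4, -0.1, -0.6]
gripper_width: 0.519
gripper_force: 0.0
```

Run:
```python
from h import *
s,im=look('w5')
cv2.imwrite('pics/w5b.png',cv2.resize(im[60:330,130:430],None,fx=2.2,fy=2.2,interpolation=cv2.INTER_CUBIC))
print(s['ee_rot'].round(4).tolist(),s['wrist_force'])
```

```text
t 26.9 [ 0.5277 -0.0524  0.3289]
mould_plate 0.77 [628.7 -61.4] [ 89.4 119.2] 86.12 [[566.2999877929688, -102.0], [685.2000122070312, -110.0999984741211], [691.2000122070312, -20.899999618530273], [572.2999877929688, -12.800000190734863]]
long_bar 0.62 [624.9  -7.9] [ 22.2 162.8] 86.89 [[543.0, -14.5], [705.5999755859375, -23.399999618530273], [706.7999877929688, -1.2000000476837158], [544.2000122070312, 7.599999904632568]]
short_bar 0.71 [691.7 -77.9] [113.9  20.5] 86.39 [[677.9000244140625, -134.10000610351562], [698.2999877929688, -135.39999389648438], [705.5, -21.700000762939453], [685.0, -20.399999618530273]]
[[0.998, -0.063, 0.0038], [-0.063, -0.998, 0.0008], [0.0037, -0.0011, -1.0]] [-0.36101666 -0.12116233 -0.64478536]
```

View pics/w5b.png

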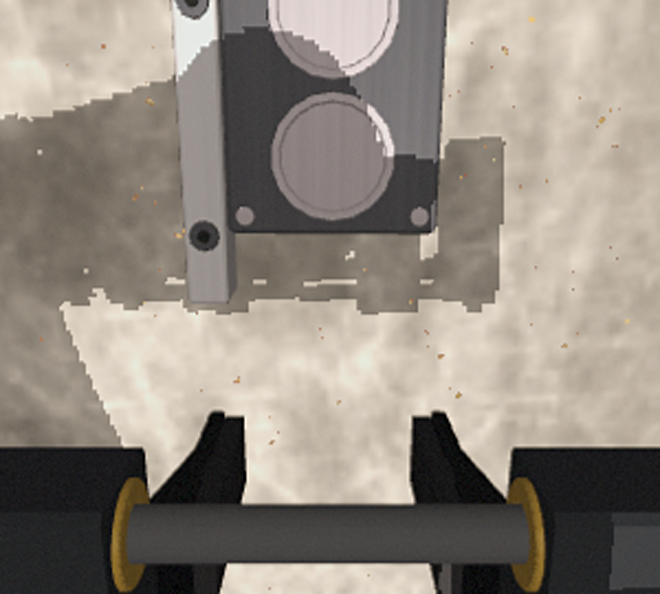

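The plate measures within about 0.5 mm of home. I'll take a closer look at both seams from the same picture.

Run:
```python
import cv2
im=cv2.imread('pics/w5.png'); cv2.imwrite('pics/w5d.png',cv2.resize(im[0:190,195:345],None,fx=3.1,fy=3.1,interpolation=cv2.INTER_NEAREST))
```

```text
(no output)
```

View pics/w5d.png

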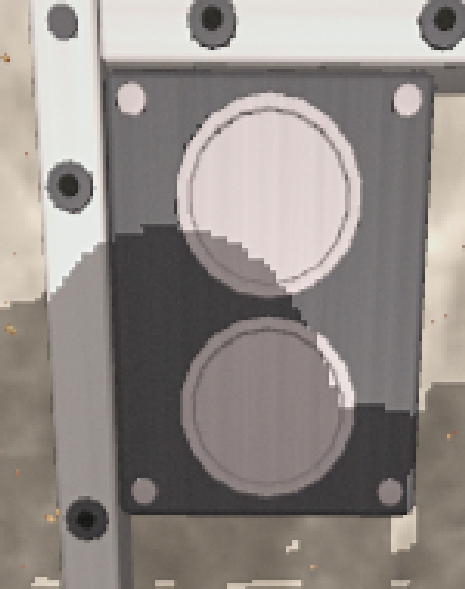

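Run:
```python
from h import *
s=sense(); im=cv2.imread('pics/w5.png'); g=cv2.cvtColor(im,6)
c,sn=.9979,.0649
def st(px,z): d=proj(px,z,s)-[.6919,-.0201]; return np.round(np.c_[d@[c,-sn],d@[sn,c]]*1000,1).tolist()
for q in (35,50,90,110,130,150,158): print(q,g[q,222:242].tolist(),st([(229,q)],.03)[0],st([(229,q)],.026)[0],st([(229,q)],0)[0])
for q in (240,260,280,300,320): print('c',q,g[14:30,q].tolist(),st([(q,20)],.03)[0],st([(q,23)],.026)[0])
# right & rear edges of plate
for q in (60,100,140): print('r',q,g[q,322:340].tolist(),st([(330,q)],.026)[0])
for q in (245,280,315): print('rear',q,g[156:172,q].tolist(),st([(q,165)],.026)[0])
```

```text
35 [231, 231, 231, 225, 209, 130, 66, 84, 100, 111, 110, 110, 195, 209, 211, 214, 219, 213, 146, 67] [-13.8, -3.1] [-12.8, -2.6] [-6.5, 1.2]
50 [232, 232, 232, 233, 219, 189, 105, 55, 91, 106, 115, 113, 112, 113, 111, 112, 115, 116, 115, 113] [-24.8, -2.6] [-24.0, -2.0] [-18.7, 1.8]
90 [148, 148, 149, 149, 148, 147, 132, 107, 77, 54, 53, 63, 59, 62, 62, 62, 62, 62, 61, 64] [-55.7, -1.2] [-55.4, -0.6] [-52.9, 3.4]
110 [148, 147, 150, 147, 147, 147, 145, 135, 100, 64, 53, 58, 62, 62, 61, 62, 62, 60, 63, 59] [-72.0, -0.4] [-71.9, 0.2] [-71.0, 4.3]
130 [148, 148, 146, 149, 149, 147, 149, 141, 133, 94, 60, 54, 59, 61, 60, 59, 61, 61, 61, 61] [-89.0, 0.4] [-89.1, 1.0] [-89.8, 5.2]
150 [149, 148, 146, 145, 147, 148, 147, 151, 140, 130, 90, 59, 54, 59, 63, 61, 61, 60, 61, 59] [-106.6, 1.2] [-106.9, 1.9] [-109.3, 6.1]
158 [150, 148, 148, 148, 147, 145, 146, 150, 145, 137, 100, 66, 50, 58, 57, 109, 130, 130, 130, 128] [-113.8, 1.6] [-114.3, 2.2] [-117.3, 6.5]
c 240 [227, 228, 229, 224, 208, 183, 124, 105, 80, 87, 101, 109, 110, 116, 158, 209] [-3.0, -12.6] [-4.1, -12.0]
c 260 [41, 227, 234, 22
[... 339 characters left out ...]
217, 201, 152, 109, 108, 92, 92, 105, 109, 109, 109, 107] [-2.9, -77.5] [-3.9, -78.0]
r 60 [119, 114, 113, 111, 111, 110, 113, 114, 114, 105, 93, 117, 192, 192, 192, 192, 193, 195] [-31.5, -87.7]
r 100 [120, 117, 116, 114, 116, 119, 120, 109, 89, 158, 200, 202, 201, 204, 203, 199, 194, 185] [-63.4, -89.4]
r 140 [60, 61, 58, 61, 65, 54, 52, 93, 113, 110, 113, 112, 111, 113, 115, 114, 113, 165] [-97.8, -91.2]
rear 245 [73, 84, 96, 83, 66, 59, 62, 62, 53, 41, 117, 120, 116, 115, 113, 114] [-120.8, -12.5]
rear 280 [121, 130, 131, 135, 80, 57, 61, 61, 56, 44, 87, 112, 112, 110, 111, 111] [-120.7, -45.4]
rear 315 [61, 59, 57, 60, 57, 60, 59, 60, 57, 50, 75, 119, 126, 124, 127, 126] [-120.6, -78.3]
```

```bash
python3 -c "
from station import r
print(r.finish_job())"
```

```text
the job is handed in; nothing more can be done
None
```

The plate is home in the stop corner: I pressed its long side against the long bar (about 25 N), then its end against the short bar (about 27 N). The last picture shows it flat, parallel and flush with both bars to within what the camera can resolve. The other things were left where they were, and I handed the job in at about 27 s.

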